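# Draw the spring tester to its mark

### The arm

A 6-joint arm with a two-finger parallel gripper is mounted at the origin on a cart in front of the work surface, level with it; the furniture and walls round the work are solid. World frame = base frame: x ahead of the robot, y to its left, z up, the work surface at z = 0. Lengths are in m, angles in rad, forces in N, time in s.
With the tool pointing down it reaches from about 0.375 to 0.75 m from the base axis. Payload 9 kg.
Tool frame: the origin (TCP) lies midway between the tips of the shut fingers; the grasp point (between the pads) lies 19 mm behind it; z points along the fingers, y is the line along which they close (so a half turn about z gives the same grasp; the last joint's range is limited). The gripper opens to 85 mm and grips with 20 to 120 N. Pads are 22 mm wide; open, the fingers measure 114 mm over their backs; the gripper's body (76 mm by 85 mm) begins 54 mm behind the grasp point. The pads swing forward as they close: fully open they stand 13 mm farther back than shut.
Start: joints at [-1.373, 0.104, 0.097, 1.564, 0, 1.353], TCP at [0.242, -0.549, 0.231] pointing down, gripper open.
Joint ranges: [-2.99, 2.99], [-0.84, 1.86], [-1.1, 1.16], [-1.84, 2.11], [-1.51, 1.56], [-3.14, 3.14]. Speed limits (rad/s): [2.22, 2.22, 2.57, 3.14, 3.14, 3.14].

### API

Orientations are given as a 3x3 rotation matrix whose columns are the frame's x, y, z axes.
In Python, from bench import env gives the robot as it stands.
- The arm moves only by the tool apply_moves, never from a script. Its argument "targets" is a list that holds one entry, the list of rows, each a list of 7 numbers: the shift along the tool's x, y, z in shares of 80 cm (1.0 is 80 cm), then the turn, a rotation vector about the tool's x, y, z in a scale on which 1.0 is 90 degrees, then the finger opening in m, from 0 to 0.0854. A call has exactly 5 rows; each row is the pose to reach, as a shift and turn from the pose commanded when the call began, along the tool's axes at that moment; what a row does not reach only later rows make up. A row lasts 1/10 s, in which the tool goes at most 50 mm and 8.59 degrees, less where a joint would pass 70% of its speed; a pose out of reach is approached as far as the arm can. No shift or turn number may pass 1 either way. A call with a gripper value outside its range is refused whole. The fingers move at their own pace and stop on an object; "squeeze" is the grip in N (left out, the last holds). Time passes only in rows, so rows that repeat a pose let the fingers close, or fill a call up. It gives the time, the measured TCP pose, the force, the opening and the grip force at its end, in the units of the state.
- env.read_state(): the state, without advancing time (a new reading comes with each control period).
- env.camera(name): name is "side" or "top" or "wrist"; returns (picture, depth): 384x512x3 uint8, red, green, blue; 384x512 float32, m along the optical axis (not along the pixel's ray), 0 where there is no reading.
- env.camera_params(name): a dict with "fx", "fy", "cx", "cy" (pixels), "k1" (the pictures are not rectified: a ray, as slopes to the right and down, at radius r is drawn at 1 + k1 r^2 times it, then the intrinsics apply), "view" (4x4, takes a point from world to camera coordinates); the wrist camera has in their place "hand_eye" (4x4, takes a point from camera to tool coordinates, whose origin is the TCP and whose axes are the flange's). Camera axes: x right, y down, z forward; pixel columns grow to the right and rows downward; lengths in m; the calibration is good to about 2 mm. A picture is of the moment at which its call begins: read the wrist's pose just before it. camera_params takes no time and is no camera call.
- env.job_done(): hands the job in; it is judged then, once.
The state is a dict: "clock": time; "joints": joint angles; "joint_velocities": joint speeds; "joint_efforts": joint torques, N m; "tool_pos": TCP position; "ee_rot": TCP orientation; "contact_force": force on the tool from outside, world axes, zero at the start; "torque": the same for the moment, N m; "finger_gap": finger opening in m; "gripper_force": force on a finger pad.
Only numpy, scipy, OpenCV 4.12 (cv2) and the standard library are available. Lean on these libraries where they do the work, as an engineer would, in place of code of your own. Each camera call takes 0.05 s, during which the arm holds its last target. There are 200 camera calls.

### The job

Make the spring tester ready and load it: first push the mushroom stop on the small grey box fully down, let it come back up, and turn its head clockwise (seen from above) as far as it goes to reset it. Then pull the tester's carriage out by its upright handle, against the spring, until the carriage's pointer stands level with the fin of the index clip, and finish while still holding it there, because it springs back if let go. Leave the tools and parts lying around where they are.

Things in the scene. Friction and masses are not known exactly. Their poses are not given: they have to be found in the camera images.
- tester: spring tester, fixed to the bench: aluminium plate 285 x 120 x 12 mm, two rails along it between grey end blocks (top z = 44 mm), a spring barrel at the rear (x = +66 to +141, top z = 40). Origin on the bench on the rails' centre line, 130 mm from the plate's front end. x runs along the rails away from the robot (yaw within 15 degrees of straight ahead), y left, z up
- carriage (a joint): how far the carriage is pulled out, m: 0 home (start), growing along the tester's -x (towards the robot), end stop 0.080. The spring pulls back with 3.6 N at home plus 1.2 N per 10 mm. The carriage is a steel block 50 (along x) x 74 x 22 mm, its top 40 mm above the bench, centred at x = +35 mm, y = 0 of the tester when home
- handle (a point): middle of the top edge of the carriage's handle, above the carriage's centre, 84 mm above the bench. The handle is a black upright cross-bar, 12 mm thick along the tester's x, 50 mm wide along its y, standing from z = 40 to 84 mm; it can be pinched from above, one finger before and one behind it
- pointer (a point): tip of the carriage's pointer: a thin (3 mm) black blade standing on the left (+y) edge of the carriage's block, at the carriage's centre in x; this point, its outer top end, is at y = +44 mm, z = 46 mm of the tester and moves with the carriage
- clip: index clip, a brass block 14 x 12 x 16 mm with an upright 3 mm fin, clamped fast on the tester's plate left of the carriage (y = +51 mm of the tester); axes parallel to the tester's. Origin under the fin, 12 mm above the bench; the fin (x = 0 of the clip) is the mark that the pointer must stand level with, 35 to 65 mm in front of (-x) the pointer's home
- mark (a point): top of the clip's fin on the side of the carriage, 46 mm above the bench
- stop_box: stop station, a grey box 80 x 80 x 44 mm fixed to the bench, origin under its centre on the bench, with a steel collar (top at 50 mm) and the black mushroom on its top centre
- stop_button (a joint): how far the mushroom is pushed down, m: 0 up, 0.007 fully down; the spring takes about 2 N at the start of the stroke and 6 N fully down, and lifts it again when released
- stop_head (a joint): turn of the mushroom's head about its upright axis, rad, growing clockwise seen from above; it stands between 0 and 0.25 at the start and stops at 1.2 (fully reset). It stays where it is left (friction 0.05 N m)
- stop_top (a point): centre of the mushroom's top, 79 mm above the bench when up. The round head is 40 mm across, 21 mm high (underside 58 mm, widest part 62 to 74 mm above the bench when up)
- marker: marker pen, 135 x 17 mm, lying between box and tester; leave alone
- cell_aa: small battery, 50 x 15 mm, lying between box and tester; leave alone
- tape_measure: tape measure, 66 x 73 x 32 mm, on the left; leave alone
- pliers_2: pliers, 185 x 52 x 14 mm, on the right; leave alone
- screwdriver_2: screwdriver with yellow handle, 175 mm long, 29 mm thick, behind on the left; leave alone

How it is judged:
By the outcome, as a careful person would: the job done as asked, in the order asked, and still so for the second after the job is handed in, while the arm keeps its last pose, push and grip.
It also fails if it takes over 58 s, if anything falls off the work surface, if the arm or the gripper's body presses on something with over 40 N, if the wrist force passes 120 N, or if a joint passes its speed limit or range.

## Working session

There is one attempt and no reset: what is moved stays moved. The work goes in short steps, Python scripts to look and compute and a tool call to move; the robot and the scene stay as the last step left them, time stands still between calls to the robot, and variables do not carry over. Pictures are saved under pics/ and viewed, at most 10 in all, crops included, and the job is handed in when it is done.

Besides the shell and the picture viewer there is one more tool, called after ">>>" as name([rows], argument=value, ...), one row to a line, values as JSON. apply_moves: Moves the arm, as the interface text tells. Its arguments: {"type":"object","properties":{"targets":{"type":"array","items":{"type":"array","items":{"type":"array","items":{"type":"number"}}}},"squeeze":{"type":"number"}},"required":["targets"]}

```bash
ls; mkdir -p pics; cat > h.py <<'E'
import numpy as np, cv2
from bench import env
def snap(n,f=None):
    p,d=env.camera(n)
    if f: cv2.imwrite('pics/'+f,p[:,:,::-1])
    return p,d
def cam(n,st=None):
    c=env.camera_params(n)
    if 'view' in c: M=np.linalg.inv(np.array(c['view']))
    else:
        T=np.eye(4);T[:3,:3]=st['ee_rot'];T[:3,3]=st['tool_pos'];M=T@np.array(c['hand_eye'])
    return c,M
def ray(n,uv,st=None):
    c,M=cam(n,st)
    K=np.array([[c['fx'],0,c['cx']],[0,c['fy'],c['cy']],[0,0,1.]])
    q=cv2.undistortPoints(np.array(uv,float).reshape(-1,1,2),K,np.array([c['k1'],0,0,0.])).reshape(-1,2)
    d=np.c_[q,np.ones(len(q))]@M[:3,:3].T
    return M[:3,3],d
def onz(n,uv,z,st=None):
    o,d=ray(n,uv,st); return o+d*((z-o[2])/d[:,2])[:,None]
def dep(n,uv,D,st=None):
    o,d=ray(n,uv,st); return o+d*np.array([D[int(round(v)),int(round(u))] for u,v in uv])[:,None]
def tri(n1,uv1,n2,uv2,s1=None,s2=None):
    o1,d1=ray(n1,[uv1],s1);o2,d2=ray(n2,[uv2],s2);d1=d1[0];d2=d2[0]
    t=np.linalg.lstsq(np.c_[d1,-d2],o2-o1,rcond=None)[0]
    a=o1+t[0]*d1;b=o2+t[1]*d2
    return (a+b)/2,np.linalg.norm(a-b)
E
python3 - <<'E'
from h import *
s=env.read_state(); print(s)
for n in('top','side'):
    snap(n,n+'0.png'); c,M=cam(n); print(n,c['fx'],c['k1'],M.round(3))
print(env.camera_params('wrist'))
E
```

```text
pics
{'clock': 0.0, 'joints': array([-1.37273405e+00,  1.04711187e-01,  9.64973862e-02,  1.56388822e+00,
        1.53610967e-05,  1.35313247e+00]), 'joint_velocities': array([ 5.82425340e-04,  8.52308331e-04, -1.39542743e-05,  3.93594003e-04,
        7.77307170e-04, -8.65680018e-04]), 'joint_efforts': array([-1.99879769e-04, -5.56925440e+01,  5.03655732e+01,  1.64944940e-02,
       -4.10752682e-04,  7.93959373e-06]), 'tool_pos': array([ 0.24228177, -0.54856182,  0.23053083]), 'ee_rot': array([[ 9.14823351e-01,  4.03854154e-01, -2.41859485e-04],
       [ 4.03854117e-01, -9.14822499e-01,  1.28318514e-03],
       [ 2.96961150e-04, -1.27156368e-03, -9.99999147e-01]]), 'contact_force': array([0.59759362, 0.48234196, 0.54737611]), 'torque': array([-0.04197444, -0.0176894 ,  0.02494165]), 'gripper_force': 0.0, 'finger_gap': 0.08538281569184111}
top 350.0680601110897 -0.06271554231156362 [[-2.000e-03 -9.970e-01  7.200e-02  5.130e-01]
 [-1.000e+00  1.000e-03 -1.300e-02  3.000e-02]
 [ 1.300e-02 -7.200e-02 -9.970e-01  1.058e+00]
 [ 0.000e+00  0.000e+00  0.000e+00  1.000e+00]]
side 442.78807367218474 -0.03254771980509316 [[-0.797 -0.379  0.471 -0.074]
 [-0.605  0.491 -0.627  0.875]
 [ 0.006 -0.784 -0.621  0.935]
 [ 0.     0.     0.     1.   ]]
{'fx': 265.9875198633358, 'fy': 265.9875198633358, 'cx': 260.21583837199955, 'cy': 194.25732400668275, 'k1': -0.04954068412654438, 'hand_eye': array([[-2.75365362e-04, -9.55241534e-01, -2.95826867e-01,
         7.61608154e-02],
       [ 9.99999955e-01, -2.26803135e-04, -1.98472762e-04,
         1.04125950e-04],
       [ 1.22494965e-04, -2.95826909e-01,  9.55241553e-01,
        -1.43713370e-01],
       [ 0.00000000e+00,  0.00000000e+00,  0.00000000e+00,
         1.00000000e+00]])}
```

View pics/top0.png

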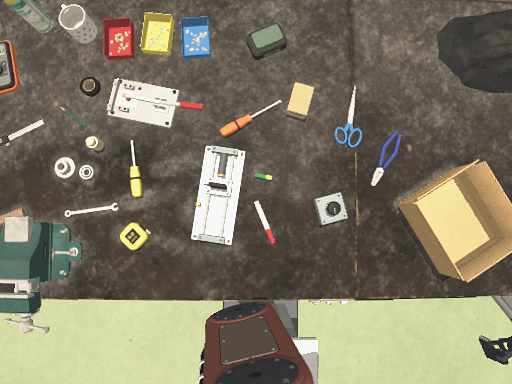

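View pics/side0.png

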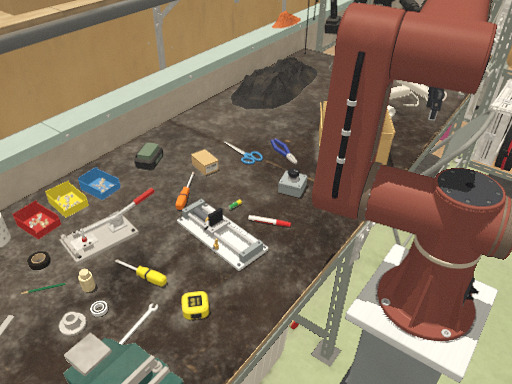

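The top view shows the stop box at (331,208) with its mushroom at about (333,208), the tester at (218,195) and the clip at about (197,204). The side view shows the box at (292,183), the handle at (214,213) and the clip at (216,243). Next I'll enlarge them.

```bash
python3 - <<'E'
from h import *
a=cv2.imread('pics/top0.png');b=cv2.imread('pics/side0.png')
r=lambda i,x,y,w,h,s:cv2.resize(i[y:y+h,x:x+w],None,fx=s,fy=s,interpolation=cv2.INTER_CUBIC)
# left: tester top crop 70x112 x5 ; 
o=np.zeros((600,800,3),np.uint8)
t=r(a,185,140,70,112,5);o[:560,:350]=t
t=r(b,170,195,105,75,4);o[:300,360:780]=t
t=r(a,310,188,44,44,5);o[310:530,360:580]=t
t=r(b,272,162,42,42,5);o[310:520,585:795]=t
cv2.imwrite('pics/c1.png',o)
p,d=snap('top')
print(dep('top',[(333,208),(320,198),(205,150),(218,185)],d).round(4))
E
```

```text
[[ 0.5423 -0.1927  0.082 ]
 [ 0.5726 -0.1636  0.0447]
 [ 0.7233  0.1785 -0.003 ]
 [ 0.607   0.1289  0.0852]]
```

View pics/c1.png

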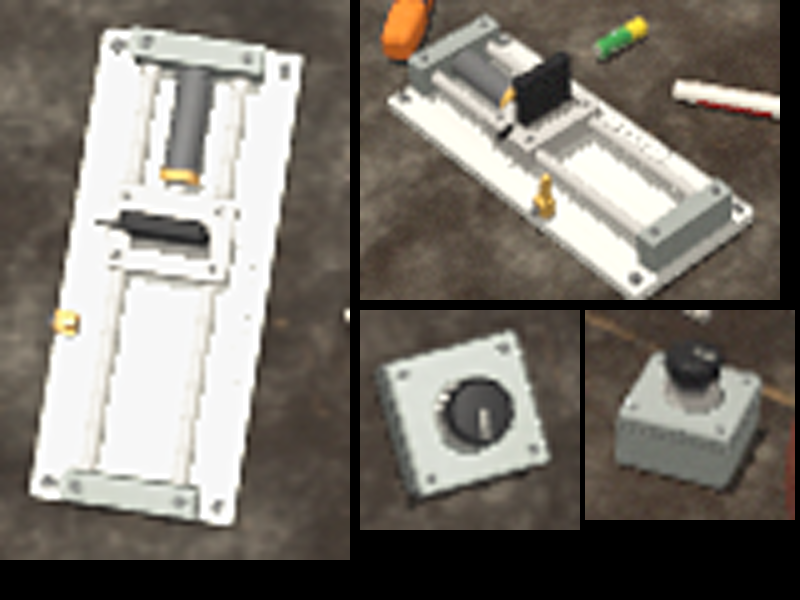

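The enlarged crops show the plate corners (107,28), (302,55), (232,525) and (30,493) in the left panel. The head is centred at (480,410), the handle bar runs from (120,222) to (210,235), and the clip is at (68,322).

```bash
python3 - <<'E'
from h import *
T=lambda x,y:(185+(x-2)/5,140+(y-2)/5)
S=lambda x,y:(170+(x-362)/4,195+(y-2)/4)
m=tri('top',(310+118/5,188+98/5),'side',(272+105/5,162+52/5));print('head',m)
c=onz('top',[T(107,28),T(302,55),T(232,525),T(30,493)],.012);print(c.round(4))
back=(c[0]+c[1])/2;fr=(c[2]+c[3])/2;v=back-fr;L=np.linalg.norm(v);print(L,np.linalg.norm(c[0]-c[1]),np.degrees(np.arctan2(v[1],v[0])))
o=fr+v/L*.13;x=v/L;y=np.array([-x[1],x[0],0]);o[2]=0;print('o',o,'handle',o+.035*x,'pt',o+.035*x+.044*y)
print('handle tri', tri('top',T(165,215),'side',S(543,78)))
print('bar ends z84',onz('top',[T(121,212),T(210,222)],.084))
k,e=tri('top',T(68,314),'side',S(545,178));print('clip',k,e,(k-o)@x,(k-o)@y)
print('box', onz('top',[(310+x_/5,188+y_/5) for x_,y_ in((20,58),(152,22),(190,148),(58,185))],.044).round(4))
E
```

```text
head (array([ 0.54408796, -0.19785774,  0.06658148]), np.float64(0.0004494206486837732))
[[0.7351 0.1736 0.012 ]
 [0.7184 0.0555 0.012 ]
 [0.4365 0.0969 0.012 ]
 [0.4555 0.2169 0.012 ]]
0.28395279788618966 0.11924292109677771 -8.583991549105505
o [0.57451658 0.13749806 0.        ] handle [0.60912451 0.132274   0.        ] pt [0.61569191 0.17578111 0.        ]
handle tri (array([0.6133572 , 0.1303265 , 0.06804467]), np.float64(0.005136523524072373))
bar ends z84 [[0.61553272 0.15481075 0.084     ]
 [0.60985837 0.10504624 0.084     ]]
clip [0.55971807 0.19005166 0.04107753] 0.001983830375138665 -0.022476837885155386 0.04975608985294871
box [[ 0.568  -0.1461  0.044 ]
 [ 0.589  -0.224   0.044 ]
 [ 0.5154 -0.245   0.044 ]
 [ 0.4943 -0.1673  0.044 ]]
```

The rows are not in the units I measure in: shifts go in shares of 80 cm and turns go in shares of 90 degrees. I convert before sending: 0.208 m / 0.8 = 0.26, 0.167 m / 0.8 = 0.2088, -35 degrees / 90 = -0.3889.

>>> apply_moves([
  [[0.0525,-0.025,0,0,0,-0.0778,0],[0.1038,-0.05,0,0,0,-0.1556,0],[0.1563,-0.075,0,0,0,-0.2333,0],[0.2088,-0.1,0,0,0,-0.3111,0],[0.26,-0.125,0,0,0,-0.3889,0]],
])

```text
clock: 0.65
tool_pos: [0.3931, -0.3717, 0.2311]
ee_rot: [[0.514, 0.858, -0.0], [0.858, -0.514, 0.0], [0.0, -0.0, -1.0]]
contact_force: [0.4, -0.8, 0.3]
finger_gap: 0.0123
gripper_force: 0.0
```

```bash
cat >> h.py <<'E'
def pose():
    s=env.read_state();R=np.array(s['ee_rot'])
    print('t',s['clock'],'p',s['tool_pos'].round(4),'yaw',np.degrees(np.arctan2(R[1,0],R[0,0])).round(2),'z',R[:,2].round(4),'F',s['contact_force'].round(2),'T',s['torque'].round(2),'gap',round(s['finger_gap'],4),'gf',round(s['gripper_force'],1),'j',s['joints'].round(2)); return s,R
def to(x,y,z,yaw=None):
    s,R=pose(); print('shift',(R.T@(np.array([x,y,z])-s['tool_pos'])).round(4))
    if yaw is not None: print('turn',(np.degrees(np.arctan2(R[1,0],R[0,0]))-yaw+180)%360-180)
E
python3 -c "
from h import *
to(.542,-.196,.15,88)"
```

```text
t 0.65 p [ 0.3931 -0.3717  0.2311] yaw 59.1 z [-0.e+00  1.e-04 -1.e+00] F [ 0.36 -0.82  0.33] T [-0.02 -0.03  0.04] gap 0.0123 gf 0.0 j [-1.   -0.08 -0.08  1.56  0.    1.11]
shift [0.2273 0.0375 0.0811]
turn -28.904159805841033
```

In the tool's units: 0.227 m / 0.8 = 0.2838, 0.0375 m / 0.8 = 0.0469, -29 degrees / 90 = -0.3222.

>>> apply_moves([
  [[0.0563,0.0094,0,0,0,-0.0667,0],[0.1125,0.0188,0,0,0,-0.1333,0],[0.1688,0.0281,0,0,0,-0.2,0],[0.225,0.0375,0,0,0,-0.2667,0],[0.2838,0.0469,0.0375,0,0,-0.3222,0]],
])

```text
clock: 1.15
tool_pos: [0.541, -0.2018, 0.2077]
ee_rot: [[0.033, 0.999, 0.005], [0.999, -0.033, -0.003], [-0.003, 0.005, -1.0]]
contact_force: [0.8, -2.0, 0.3]
finger_gap: 0.0001
gripper_force: 0.0
```

```bash
python3 - <<'E'
from h import *
s,R=pose();p,d=snap('wrist','w1.png')
c,M=cam('wrist',s);print(M[:3,3])
h,w=d.shape
v,u=np.mgrid[0:h,0:w]
o,r=ray('wrist',np.c_[u.ravel(),v.ravel()],s)
P=(o+r*d.reshape(-1,1));np.save('/tmp/P.npy',P)
q=P[(P[:,2]>.074)&(P[:,2]<.09)&(np.hypot(P[:,0]-.542,P[:,1]+.196)<.035)]
print(len(q),q.mean(0),q.min(0),q.max(0))
to(.542,-.196,.13,88)
E
```

```text
t 1.15 p [ 0.541  -0.2018  0.2077] yaw 88.09 z [ 0.0049 -0.0033 -1.    ] F [ 0.81 -2.02  0.33] T [-0.07 -0.03 -0.03] gap 0.0001 gf 0.0 j [-0.58  0.02 -0.03  1.51 -0.    1.02]
[ 0.54339916 -0.12564368  0.35117168]
1018 [ 0.54311216 -0.19425461  0.07897183] [ 0.52385512 -0.21515255  0.07413037] [ 0.56254542 -0.17635207  0.08225752]
t 1.2 p [ 0.5417 -0.196   0.2006] yaw 88.56 z [-4.0e-04  3.3e-03 -1.0e+00] F [ 1.55  4.83 -5.33] T [ 0.31 -0.04  0.06] gap 0.0002 gf 0.0 j [-0.58  0.03 -0.04  1.51  0.    1.02]
shift [-0.0002  0.0003  0.0706]
turn 0.5632545203753523
```

View pics/w1.png

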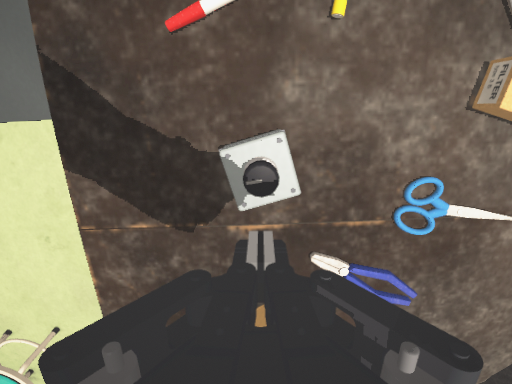

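The wrist view shows the mushroom head at about (261,180) on the box, centred at about (0.543, -0.196), with its top at about z = 0.079, matching the expected 79 mm. I'll push it now.

In the tool's units: 0.114 m / 0.8 = 0.1425, 0.11 m / 0.8 = 0.1375.

>>> apply_moves([
  [[0,0.0013,0.0375,0,0,0,0],[0,0.0013,0.075,0,0,0,0],[0,0.0013,0.1125,0,0,0,0],[0,0.0013,0.1375,0,0,0,0],[0,0.0013,0.1425,0,0,0,0]],
])

```text
clock: 1.7
tool_pos: [0.5376, -0.2015, 0.0874]
ee_rot: [[0.038, 0.999, -0.004], [0.999, -0.038, 0.003], [0.003, -0.004, -1.0]]
contact_force: [-0.4, -0.1, -0.4]
finger_gap: -0.0001
gripper_force: 0.0
```

```bash
python3 -c "
from h import *
to(.543,-.196,.069,88)"
```

```text
t 1.7 p [ 0.5376 -0.2015  0.0874] yaw 87.82 z [-0.0042  0.0027 -1.    ] F [-0.35 -0.15 -0.37] T [ 0.02 -0.01 -0.  ] gap -0.0001 gf 0.0 j [-0.59  0.06 -0.21  1.3  -0.    1.02]
shift [0.0057 0.0052 0.0184]
turn -0.18011626270293846
```

In the tool's units: 0.015 m / 0.8 = 0.0188, 0.01 m / 0.8 = 0.0125.

>>> apply_moves([
  [[0.0038,0.0038,0.0025,0,0,0,0],[0.0063,0.0063,0.0075,0,0,0,0],[0.0063,0.0063,0.0125,0,0,0,0],[0.0063,0.0063,0.0163,0,0,0,0],[0.0063,0.0063,0.0188,0,0,0,0]],
])

```text
clock: 2.2
tool_pos: [0.5451, -0.1981, 0.0761]
ee_rot: [[0.038, 0.999, 0.001], [0.999, -0.038, -0.001], [-0.001, 0.001, -1.0]]
contact_force: [1.1, 0.3, 2.3]
finger_gap: -0.0001
gripper_force: 1.4
```

```bash
python3 -c "
from h import *
to(.543,-.196,.069,88)"
```

```text
t 2.2 p [ 0.5451 -0.1981  0.0761] yaw 87.83 z [ 1.2e-03 -6.0e-04 -1.0e+00] F [1.13 0.31 2.34] T [ 0.15 -0.18 -0.01] gap -0.0001 gf 1.4 j [-0.57  0.07 -0.22  1.28  0.    1.03]
shift [ 0.002  -0.0022  0.0071]
turn -0.1736850242660637
```

In the tool's units: 0.006 m / 0.8 = 0.0075, 0.002 m / 0.8 = 0.0025.

>>> apply_moves([
  [[0,0,0.0025,0,0,0,0],[0,0,0.005,0,0,0,0],[0,0,0.0075,0,0,0,0],[0,0,0.0075,0,0,0,0],[0,0,0.0075,0,0,0,0]],
])

```text
clock: 2.7
tool_pos: [0.5453, -0.1982, 0.0716]
ee_rot: [[0.038, 0.999, 0.002], [0.999, -0.038, -0.001], [-0.001, 0.002, -1.0]]
contact_force: [-3.1, 3.1, 15.8]
finger_gap: 0.0001
gripper_force: 7.8
```

In the tool's units: 0.001 m / 0.8 = 0.0013.

>>> apply_moves([
  [[0,0,0.0013,0,0,0,0],[0,0,0.0013,0,0,0,0],[0,0,0.0013,0,0,0,0],[0,0,0.0013,0,0,0,0],[0,0,0.0013,0,0,0,0]],
])

```text
clock: 3.2
tool_pos: [0.5455, -0.1983, 0.0715]
ee_rot: [[0.038, 0.999, 0.002], [0.999, -0.038, -0.001], [-0.001, 0.002, -1.0]]
contact_force: [-5.5, 4.7, 22.4]
finger_gap: 0.0001
gripper_force: 11.1
```

Z no longer changes while the force climbs, so the button is fully down. I'll raise the arm and open the gripper.

In the tool's units: -0.06 m / 0.8 = -0.075, -0.05 m / 0.8 = -0.0625.

>>> apply_moves([
  [[0,0,-0.0125,0,0,0,0],[0,0,-0.0375,0,0,0,0],[0,0,-0.0625,0,0,0,0.085],[0,0,-0.075,0,0,0,0.085],[0,0,-0.075,0,0,0,0.085]],
])

```text
clock: 3.7
tool_pos: [0.5452, -0.1984, 0.1298]
ee_rot: [[0.038, 0.999, 0.002], [0.999, -0.038, -0.001], [-0.001, 0.002, -1.0]]
contact_force: [-0.9, 0.4, -0.7]
finger_gap: 0.0432
gripper_force: 0.0
```

>>> apply_moves([
  [[0,0,0,0,0,0,0.085],[0,0,0,0,0,0,0.085],[0,0,0,0,0,0,0.085],[0,0,0,0,0,0,0.085],[0,0,0,0,0,0,0.085]],
])

```text
clock: 4.2
tool_pos: [0.5445, -0.1978, 0.1283]
ee_rot: [[0.038, 0.999, -0.0], [0.999, -0.038, 0.0], [0.0, -0.0, -1.0]]
contact_force: [-0.6, -0.4, -1.3]
finger_gap: 0.0849
gripper_force: 0.0
```

```bash
python3 - <<'E'
from h import *
s,R=pose();p,d=snap('wrist')
h,w=d.shape
v,u=np.mgrid[0:h,0:w]
o,r=ray('wrist',np.c_[u.ravel(),v.ravel()],s)
P=(o+r*d.reshape(-1,1))
q=P[(P[:,2]>.070)&(P[:,2]<.09)&(np.hypot(P[:,0]-.542,P[:,1]+.196)<.035)]
print(len(q),q.mean(0),q.min(0),q.max(0),np.percentile(q[:,2],[50,95]))
np.save('/tmp/w.npy',p)
to(.543,-.196,.051,88)
E
```

```text
t 4.2 p [ 0.5445 -0.1978  0.1283] yaw 87.83 z [-4.e-04  2.e-04 -1.e+00] F [-0.56 -0.37 -1.28] T [ 0.03  0.02 -0.01] gap 0.0849 gf 0.0 j [-0.57  0.05 -0.15  1.37 -0.    1.03]
1857 [ 0.54325846 -0.19316589  0.07879804] [ 0.52362396 -0.21465628  0.07002606] [ 0.5623955  -0.17585642  0.0821645 ] [0.07924377 0.08059031]
t 4.25 p [ 0.5445 -0.1978  0.1284] yaw 87.82 z [-3.e-04  1.e-04 -1.e+00] F [-0.28 -0.41 -0.09] T [-0.03 -0.   -0.01] gap 0.0853 gf 0.0 j [-0.57  0.05 -0.15  1.38 -0.    1.03]
shift [ 0.0017 -0.0016  0.0774]
turn -0.1756597578028618
```

In the tool's units: 0.0775 m / 0.8 = 0.0969, 0.05 m / 0.8 = 0.0625.

>>> apply_moves([
  [[0.0013,-0.0013,0.0313,0,0,0,0.085],[0.0025,-0.0019,0.0625,0,0,0,0.085],[0.0025,-0.0019,0.0875,0,0,0,0.085],[0.0025,-0.0019,0.0969,0,0,0,0.085],[0.0025,-0.0019,0.0969,0,0,0,0.085]],
], squeeze=30)

```text
clock: 4.75
tool_pos: [0.5425, -0.1954, 0.0502]
ee_rot: [[0.038, 0.999, -0.002], [0.999, -0.038, 0.001], [0.001, -0.002, -1.0]]
contact_force: [-0.9, 0.8, -0.7]
finger_gap: 0.0848
gripper_force: 0.0
```

>>> apply_moves([
  [[0,0,0,0,0,0,0.03],[0,0,0,0,0,0,0.03],[0,0,0,0,0,0,0.03],[0,0,0,0,0,0,0.03],[0,0,0,0,0,0,0.03]],
])

```text
clock: 5.25
tool_pos: [0.5427, -0.1962, 0.0516]
ee_rot: [[0.038, 0.999, -0.001], [0.999, -0.038, -0.001], [-0.001, -0.001, -1.0]]
contact_force: [-5.7, -1.0, 2.2]
finger_gap: 0.038
gripper_force: 30.0
```

```bash
python3 -c "
from h import *
pose()"
```

```text
t 5.25 p [ 0.5427 -0.1962  0.0516] yaw 87.81 z [-1.1e-03 -8.0e-04 -1.0e+00] F [-5.7  -1.04  2.22] T [-0.2   0.86 -0.02] gap 0.038 gf 30.0 j [-0.57  0.08 -0.25  1.24 -0.    1.04]
```

In the tool's units: 40 degrees / 90 = 0.4444.

>>> apply_moves([
  [[0,0,0,0,0,0.0889,0.03],[0,0,0,0,0,0.1778,0.03],[0,0,0,0,0,0.2667,0.03],[0,0,0,0,0,0.3556,0.03],[0,0,0,0,0,0.4444,0.03]],
])

```text
clock: 5.75
tool_pos: [0.5423, -0.1961, 0.0514]
ee_rot: [[0.676, 0.737, -0.002], [0.737, -0.676, -0.001], [-0.002, -0.001, -1.0]]
contact_force: [-6.6, -1.4, 1.7]
finger_gap: 0.0378
gripper_force: 30.0
```

```bash
python3 -c "
from h import *
pose()"
```

```text
t 5.75 p [ 0.5423 -0.1961  0.0514] yaw 47.47 z [-1.9e-03 -7.0e-04 -1.0e+00] F [-6.59 -1.42  1.7 ] T [-0.28  1.22 -0.01] gap 0.0378 gf 30.0 j [-0.57  0.08 -0.25  1.24 -0.    1.74]
```

In the tool's units: 28 degrees / 90 = 0.3111.

>>> apply_moves([
  [[0,0,0,0,0,0.0667,0.03],[0,0,0,0,0,0.1333,0.03],[0,0,0,0,0,0.2,0.03],[0,0,0,0,0,0.2556,0.03],[0,0,0,0,0,0.3111,0.03]],
])

```text
clock: 6.25
tool_pos: [0.5427, -0.1956, 0.0514]
ee_rot: [[0.942, 0.336, -0.001], [0.336, -0.942, 0.0], [-0.001, -0.001, -1.0]]
contact_force: [-2.9, 2.4, 2.5]
finger_gap: 0.038
gripper_force: 30.0
```

```bash
python3 -c "
from h import *
pose()"
```

```text
t 6.25 p [ 0.5427 -0.1956  0.0514] yaw 19.66 z [-1.e-03  2.e-04 -1.e+00] F [-2.85  2.36  2.5 ] T [0.3  0.57 0.75] gap 0.038 gf 30.0 j [-0.57  0.08 -0.25  1.24 -0.    2.23]
```

In the tool's units: 9 degrees / 90 = 0.1.

>>> apply_moves([
  [[0,0,0,0,0,0.0333,0.03],[0,0,0,0,0,0.0667,0.03],[0,0,0,0,0,0.1,0.03],[0,0,0,0,0,0.1,0.03],[0,0,0,0,0,0.1,0.03]],
])

```text
clock: 6.75
tool_pos: [0.5431, -0.1955, 0.0514]
ee_rot: [[0.982, 0.19, -0.0], [0.19, -0.982, 0.0], [-0.0, -0.0, -1.0]]
contact_force: [-2.8, 3.5, 2.3]
finger_gap: 0.0375
gripper_force: 30.6
```

```bash
python3 -c "
from h import *
pose()"
```

```text
t 6.75 p [ 0.5431 -0.1955  0.0514] yaw 10.93 z [-1.e-04  4.e-04 -1.e+00] F [-2.78  3.48  2.34] T [0.56 0.5  0.41] gap 0.0375 gf 30.6 j [-0.57  0.08 -0.25  1.23  0.    2.38]
```

The torque reached its limit, so the head is at its stop. I'll release and lift.

In the tool's units: -0.14 m / 0.8 = -0.175, -0.09 m / 0.8 = -0.1125.

>>> apply_moves([
  [[0,0,0,0,0,0,0.085],[0,0,0,0,0,0,0.085],[0,0,-0.05,0,0,0,0.085],[0,0,-0.1125,0,0,0,0.085],[0,0,-0.175,0,0,0,0.085]],
])

```text
clock: 7.25
tool_pos: [0.5428, -0.1957, 0.1924]
ee_rot: [[0.982, 0.188, -0.0], [0.188, -0.982, 0.0], [-0.0, -0.0, -1.0]]
contact_force: [1.0, -1.1, 0.7]
finger_gap: 0.0852
gripper_force: 0.0
```

```bash
python3 -c "
from h import *
to(.611,.131,.2,81.4);snap('top','top2.png')"
```

```text
t 7.25 p [ 0.5428 -0.1957  0.1924] yaw 10.83 z [-4.e-04  1.e-04 -1.e+00] F [ 0.99 -1.08  0.7 ] T [-0.04 -0.1  -0.04] gap 0.0852 gf 0.0 j [-0.57  0.03 -0.05  1.49 -0.    2.38]
shift [ 0.1283 -0.3081 -0.0076]
turn -70.56980646621398
```

In the tool's units: -0.17 m / 0.8 = -0.2125, -0.136 m / 0.8 = -0.17, -40 degrees / 90 = -0.4444.

>>> apply_moves([
  [[0.0175,-0.0425,-0.0063,0,0,-0.0889,0.085],[0.035,-0.085,-0.0125,0,0,-0.1778,0.085],[0.0525,-0.1275,-0.0125,0,0,-0.2667,0.085],[0.07,-0.17,-0.0125,0,0,-0.3556,0.085],[0.0875,-0.2125,-0.0125,0,0,-0.4444,0.085]],
])

```text
clock: 7.8
tool_pos: [0.5805, -0.0145, 0.2013]
ee_rot: [[0.627, 0.779, 0.001], [0.779, -0.627, -0.0], [0.0, 0.001, -1.0]]
contact_force: [0.5, -1.2, 0.0]
finger_gap: 0.0849
gripper_force: 0.0
```

```bash
python3 -c "
from h import *
to(.611,.131,.2,81.4)"
```

```text
t 7.8 p [ 0.5805 -0.0145  0.2013] yaw 51.15 z [ 1.e-03 -5.e-04 -1.e+00] F [ 0.48 -1.22  0.03] T [-0.03 -0.01  0.02] gap 0.0849 gf 0.0 j [-0.25  0.04 -0.02  1.51 -0.    2.  ]
shift [ 0.1325 -0.0675  0.0013]
turn -30.252588775827746
```

In the tool's units: 0.132 m / 0.8 = 0.165, -0.0675 m / 0.8 = -0.0844, -30 degrees / 90 = -0.3333.

>>> apply_moves([
  [[0.0413,-0.0213,0,0,0,-0.0889,0.085],[0.0825,-0.0425,0,0,0,-0.1778,0.085],[0.125,-0.0638,0,0,0,-0.2667,0.085],[0.165,-0.0844,0,0,0,-0.3333,0.085],[0.165,-0.0844,0,0,0,-0.3333,0.085]],
])

```text
clock: 8.3
tool_pos: [0.6115, 0.133, 0.2008]
ee_rot: [[0.152, 0.988, 0.001], [0.988, -0.152, 0.001], [0.001, 0.0, -1.0]]
contact_force: [0.9, 0.5, -0.1]
finger_gap: 0.0852
gripper_force: 0.0
```

>>> apply_moves([
  [[0,0,0,0,0,0,0.085],[0,0,0,0,0,0,0.085],[0,0,0,0,0,0,0.085],[0,0,0,0,0,0,0.085],[0,0,0,0,0,0,0.085]],
])

```text
clock: 8.8
tool_pos: [0.6111, 0.1286, 0.2012]
ee_rot: [[0.161, 0.987, 0.0], [0.987, -0.161, -0.0], [-0.0, 0.0, -1.0]]
contact_force: [0.3, -0.4, 0.2]
finger_gap: 0.0849
gripper_force: 0.0
```

```bash
python3 - <<'E'
from h import *
s,R=pose();p,d=snap('wrist','w2.png')
np.save('/tmp/s.npy',np.r_[s['tool_pos'],R.ravel()])
h,w=d.shape
v,u=np.mgrid[0:h,0:w]
o,r=ray('wrist',np.c_[u.ravel(),v.ravel()],s)
P=(o+r*d.reshape(-1,1))
k=(P[:,2]>.079)&(P[:,2]<.09)&(np.hypot(P[:,0]-.611,P[:,1]-.131)<.04)
q=P[k]
print(len(q),q.mean(0),q.min(0),q.max(0),u.ravel()[k].mean(),v.ravel()[k].mean())
ev,V=np.linalg.eigh(np.cov(q[:,:2].T));print('bar dir',np.degrees(np.arctan2(V[1,1],V[0,1])))
E
```

```text
t 8.8 p [0.6111 0.1286 0.2012] yaw 80.76 z [ 2.e-04 -2.e-04 -1.e+00] F [ 0.34 -0.44  0.16] T [-0.01  0.05  0.01] gap 0.0849 gf 0.0 j [-0.    0.17  0.12  1.52 -0.    1.73]
559 [0.60889408 0.13472863 0.08454838] [0.5994321  0.10877715 0.08011609] [0.61777845 0.15841075 0.08723758] 256.48479427549194 184.12701252236135
bar dir 80.6483843719901
```

View pics/w2.png

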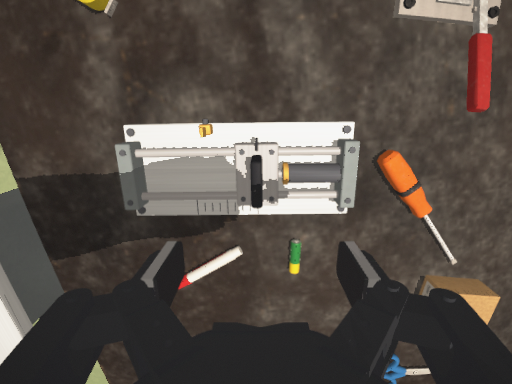

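The wrist view shows the handle at (256,184), the pointer at about (255,141) and the brass clip at (205,130). I'll zoom in on the pointer and clip.

```bash
python3 - <<'E'
from h import *
p=cv2.imread('pics/w2.png')
cv2.imwrite('pics/c2.png',cv2.resize(p[110:220,185:285],None,fx=5.4,fy=5.4,interpolation=cv2.INTER_CUBIC))
E
```

```text
(no output)
```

View pics/c2.png

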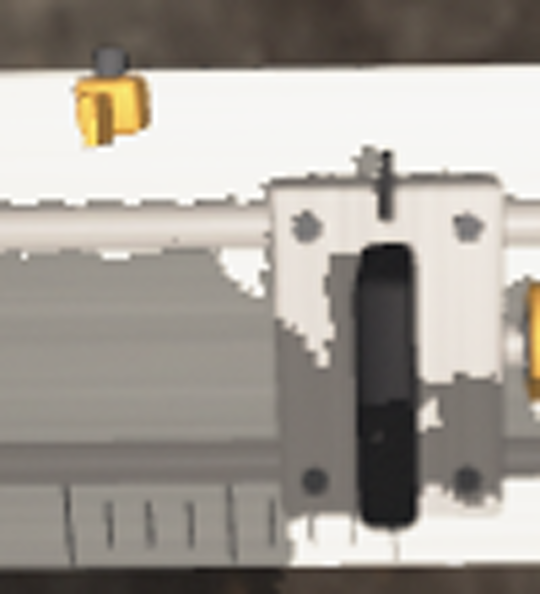

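The crop shows the fin's top centred at about (88,140) and the pointer's tip at about (387,150).

```bash
python3 - <<'E'
from h import *
a=np.load('/tmp/s.npy');s=dict(tool_pos=a[:3],ee_rot=a[3:].reshape(3,3))
W=lambda x,y:(185+x/5.4-.4,110+y/5.4-.4)
P=onz('wrist',[W(88,143),W(387,150)],.046,s);print(P)
x=np.array([np.cos(np.radians(-8.7)),np.sin(np.radians(-8.7)),0]);y=np.array([-x[1],x[0],0])
print('pull',(P[1]-P[0])@x,'lat',(P[1]-P[0])@y)
hd=onz('wrist',[W(387,256),W(387,523)],.084,s);print('handle',hd)
# plate edges dir from wrist at z=.012
e=onz('wrist',[(125,124),(354,122),(352,214),(140,214)],.012,s);print(e,np.degrees(np.arctan2(*(e[1]-e[0])[[1,0]])))
print('handle in tool', a[3:].reshape(3,3).T@(np.array([.609,.1335,.084])-a[:3]))
E
```

```text
[[0.55506528 0.18903461 0.046     ]
 [0.61530152 0.17762592 0.046     ]]
pull 0.06126883961629269 lat -0.002166037952010107
handle [[0.61324222 0.16210155 0.084     ]
 [0.60470253 0.11109508 0.084     ]]
[[0.45772915 0.21760883 0.012     ]
 [0.73510119 0.17420854 0.012     ]
 [0.72513214 0.05406262 0.012     ]
 [0.4419847  0.10011635 0.012     ]] -8.892940583831571
handle in tool [ 0.00451792 -0.00293108  0.11720013]
```

In the tool's units: 0.1 m / 0.8 = 0.125, 0.09 m / 0.8 = 0.1125, -0.4 degrees / 90 = -0.0044.

>>> apply_moves([
  [[0.0025,-0.0013,0.0375,0,0,-0.0044,0.06],[0.0063,-0.0031,0.075,0,0,-0.0044,0.06],[0.0063,-0.0031,0.1125,0,0,-0.0044,0.06],[0.0063,-0.0031,0.125,0,0,-0.0044,0.06],[0.0063,-0.0031,0.125,0,0,-0.0044,0.06]],
])

```text
clock: 9.35
tool_pos: [0.6084, 0.1344, 0.0997]
ee_rot: [[0.153, 0.988, -0.003], [0.988, -0.153, -0.0], [-0.001, -0.003, -1.0]]
contact_force: [0.0, -1.1, -0.3]
finger_gap: 0.0602
gripper_force: 0.0
```

```bash
python3 -c "
from h import *
to(.609,.135,.048,81.2)"
```

```text
t 9.35 p [0.6084 0.1344 0.0997] yaw 81.21 z [-2.7e-03 -1.0e-04 -1.0e+00] F [ 0.02 -1.12 -0.31] T [-0.02  0.01 -0.05] gap 0.0602 gf 0.0 j [ 0.01  0.19 -0.04  1.34 -0.    1.73]
shift [0.0007 0.0007 0.0517]
turn 0.007229520691765856
```

In the tool's units: 0.051 m / 0.8 = 0.0638, 0.04 m / 0.8 = 0.05.

>>> apply_moves([
  [[0,0,0.025,0,0,0,0.06],[0,0,0.05,0,0,0,0.06],[0,0,0.0638,0,0,0,0.06],[0,0,0.0638,0,0,0,0.06],[0,0,0.0638,0,0,0,0.06]],
], squeeze=40)

```text
clock: 9.85
tool_pos: [0.6101, 0.1345, 0.0515]
ee_rot: [[0.153, 0.988, 0.001], [0.988, -0.153, -0.0], [0.0, 0.001, -1.0]]
contact_force: [-0.7, 1.3, 1.5]
finger_gap: 0.0597
gripper_force: 0.0
```

>>> apply_moves([
  [[0,0,0,0,0,0,0.005],[0,0,0,0,0,0,0.005],[0,0,0,0,0,0,0.005],[0,0,0,0,0,0,0.005],[0,0,0,0,0,0,0.005]],
])

```text
clock: 10.35
tool_pos: [0.608, 0.1349, 0.0508]
ee_rot: [[0.152, 0.988, -0.002], [0.988, -0.152, 0.0], [-0.0, -0.002, -1.0]]
contact_force: [-11.4, 0.4, 8.9]
finger_gap: 0.0113
gripper_force: 40.9
```

```bash
python3 -c "
from h import *
pose()"
```

```text
t 10.35 p [0.608  0.1349 0.0508] yaw 81.26 z [-0.0025  0.     -1.    ] F [-11.42   0.42   8.89] T [0.08 1.87 0.1 ] gap 0.0113 gf 40.9 j [ 0.01  0.22 -0.1   1.25  0.    1.73]
```

In the tool's units: -0.045 m / 0.8 = -0.0563, -0.038 m / 0.8 = -0.0475.

>>> apply_moves([
  [[0,-0.01,-0.0013,0,0,0,0.005],[0,-0.0225,-0.0019,0,0,0,0.005],[0,-0.035,-0.0019,0,0,0,0.005],[0,-0.0475,-0.0019,0,0,0,0.005],[0,-0.0563,-0.0019,0,0,0,0.005]],
])

```text
clock: 10.85
tool_pos: [0.5651, 0.1414, 0.0509]
ee_rot: [[0.153, 0.988, 0.002], [0.988, -0.153, -0.0], [-0.0, 0.002, -1.0]]
contact_force: [10.1, -0.2, -12.1]
finger_gap: 0.0111
gripper_force: 40.1
```

In the tool's units: -0.009 m / 0.8 = -0.0113, -0.006 m / 0.8 = -0.0075.

>>> apply_moves([
  [[0,-0.0038,0,0,0,0,0.005],[0,-0.0075,0,0,0,0,0.005],[0,-0.0113,0,0,0,0,0.005],[0,-0.0113,0,0,0,0,0.005],[0,-0.0113,0,0,0,0,0.005]],
])

```text
clock: 11.35
tool_pos: [0.5567, 0.1427, 0.0509]
ee_rot: [[0.153, 0.988, 0.002], [0.988, -0.153, -0.0], [0.0, 0.002, -1.0]]
contact_force: [10.1, -1.0, -12.3]
finger_gap: 0.0114
gripper_force: 40.0
```

```bash
python3 - <<'E'
from h import *
s,R=pose();p,d=snap('wrist','w3.png')
np.save('/tmp/s3.npy',np.r_[s['tool_pos'],R.ravel()])
print((s['tool_pos']-[.608,.1349,.05])@[.988,-.152,0])
uv=[]
c,M=cam('wrist',s)
w=np.linalg.inv(M)@np.array([.556,.188,.046,1]);u=int(c['fx']*w[0]/w[2]+c['cx']);v=int(c['fy']*w[1]/w[2]+c['cy']);print(u,v)
u=max(u,50);v=max(v,40)
x0,y0=u-50,v-40;print(x0,y0)
a=cv2.resize(p[y0:y0+80,x0:x0+100,::-1],None,fx=6,fy=6,interpolation=cv2.INTER_CUBIC)
t,_=snap('top','top3.png')
b=cv2.resize(t[190:230,187:220,::-1],None,fx=6,fy=6,interpolation=cv2.INTER_CUBIC)
o=np.zeros((480,800,3),np.uint8);o[:,:600]=a[:480];o[:240,602:800]=b
cv2.imwrite('pics/c3.png',o)
E
```

```text
t 11.35 p [0.5567 0.1427 0.0509] yaw 81.22 z [ 2.e-03 -3.e-04 -1.e+00] F [ 10.1   -0.96 -12.34] T [-0.07 -1.86  0.11] gap 0.0114 gf 40.0 j [ 0.02  0.07 -0.26  1.23 -0.    1.75]
-0.05185155688898599
245 169
195 129
```

View pics/c3.png

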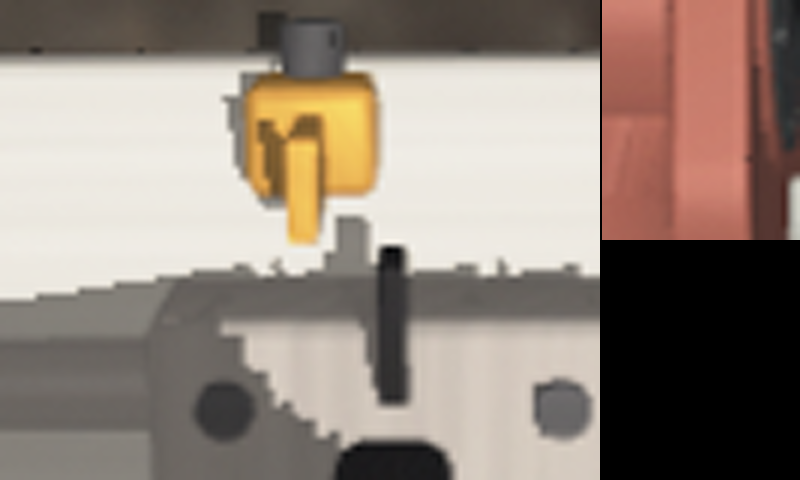

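The crop shows the fin's inner end at about (304,242) and the pointer's tip at about (391,248), so several millimetres are left.

```bash
python3 - <<'E'
from h import *
a=np.load('/tmp/s3.npy');s=dict(tool_pos=a[:3],ee_rot=a[3:].reshape(3,3))
W=lambda x,y:(195+x/6-.4,129+y/6-.4)
P=onz('wrist',[W(304,242),W(391.5,248)],.046,s);print(P,a[3:].reshape(3,3).T@(P[0]-P[1]))
E
```

```text
[[0.55571607 0.18819771 0.046     ]
 [0.56381918 0.18635137 0.046     ]] [ 5.87369671e-04 -8.28999882e-03 -1.64921160e-05]
```

In the tool's units: -0.0083 m / 0.8 = -0.0104, 0.0008 m / 0.8 = 0.001.

>>> apply_moves([
  [[0,-0.0038,0.001,0,0,0,0.005],[0,-0.0075,0.001,0,0,0,0.005],[0,-0.0104,0.001,0,0,0,0.005],[0,-0.0104,0.001,0,0,0,0.005],[0,-0.0104,0.001,0,0,0,0.005]],
])

```text
clock: 11.95
tool_pos: [0.5493, 0.1438, 0.0509]
ee_rot: [[0.153, 0.988, 0.004], [0.988, -0.153, -0.001], [-0.0, 0.004, -1.0]]
contact_force: [9.8, -1.1, -7.9]
finger_gap: 0.0114
gripper_force: 40.6
```

```bash
python3 - <<'E'
from h import *
s,R=pose();p,d=snap('wrist','w4.png')
np.save('/tmp/s4.npy',np.r_[s['tool_pos'],R.ravel()])
a=cv2.resize(p[129:209,195:295,::-1],None,fx=6,fy=6,interpolation=cv2.INTER_CUBIC)
cv2.imwrite('pics/c4.png',a)
E
```

```text
t 11.95 p [0.5493 0.1438 0.0509] yaw 81.21 z [ 3.6e-03 -6.0e-04 -1.0e+00] F [ 9.84 -1.1  -7.94] T [-0.22 -1.88  0.17] gap 0.0114 gf 40.6 j [ 0.03  0.05 -0.29  1.23 -0.    1.75]
```

View pics/c4.png

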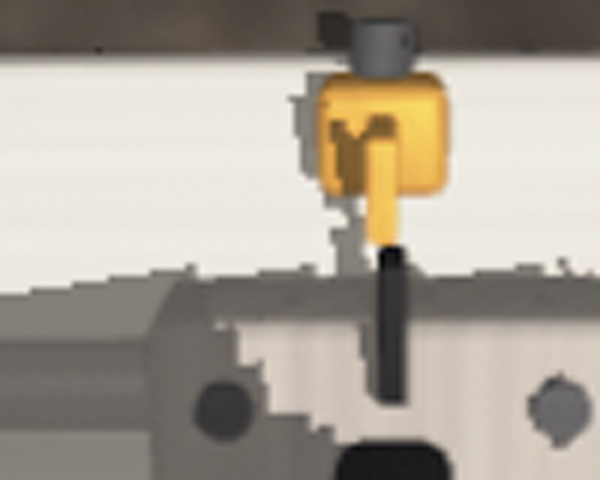

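The fin's end is centred at about x = 382.5 and the pointer's tip at about 391, leaving roughly 0.8 mm.

In the tool's units: -0.0008 m / 0.8 = -0.001.

>>> apply_moves([
  [[0,-0.001,0,0,0,0,0.005],[0,-0.001,0,0,0,0,0.005],[0,-0.001,0,0,0,0,0.005],[0,-0.001,0,0,0,0,0.005],[0,-0.001,0,0,0,0,0.005]],
])

```text
clock: 12.5
tool_pos: [0.5486, 0.1439, 0.0509]
ee_rot: [[0.153, 0.988, 0.004], [0.988, -0.153, -0.001], [0.0, 0.004, -1.0]]
contact_force: [10.7, -0.9, -9.8]
finger_gap: 0.0112
gripper_force: 40.6
```

>>> apply_moves([
  [[0,0,0,0,0,0,0.005],[0,0,0,0,0,0,0.005],[0,0,0,0,0,0,0.005],[0,0,0,0,0,0,0.005],[0,0,0,0,0,0,0.005]],
])

```text
clock: 13.0
tool_pos: [0.5486, 0.1438, 0.0509]
ee_rot: [[0.153, 0.988, 0.004], [0.988, -0.153, -0.001], [0.0, 0.004, -1.0]]
contact_force: [9.7, -1.2, -8.5]
finger_gap: 0.0118
gripper_force: 40.6
```

```bash
python3 - <<'E'
from h import *
s,R=pose();p,d=snap('wrist','w5.png')
a=cv2.resize(p[149:189,235:285,::-1],None,fx=12,fy=12,interpolation=cv2.INTER_CUBIC)
cv2.imwrite('pics/c5.png',a)
E
```

```text
t 13.0 p [0.5486 0.1438 0.0509] yaw 81.2 z [ 3.6e-03 -5.0e-04 -1.0e+00] F [ 9.68 -1.19 -8.52] T [-0.16 -1.93  0.17] gap 0.0118 gf 40.6 j [ 0.03  0.05 -0.29  1.23 -0.    1.75]
```

View pics/c5.png

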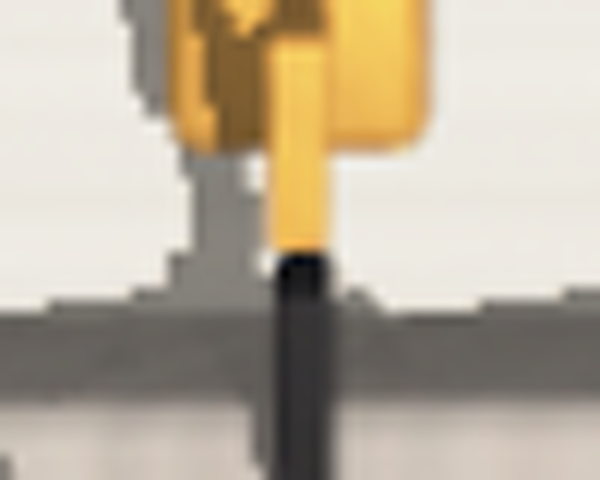

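The fin is centred at x = 298 and the pointer at 302, about 0.2 mm apart, and the grip is steady. I'll hand in now.

```bash
python3 -c "
from bench import env
print(env.job_done())"
```

```text
the job is handed in; nothing more can be done
None
```

I pushed the stop fully down and let it rise, turned its head clockwise to its limit, pulled the carriage to within about 0.2 mm of the clip's fin (last wrist view), and handed in at about 13 s, still holding it there.

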